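Turn the wide leaf of a sample book

ROBOT

A 6-joint arm with a two-finger parallel gripper is mounted at the origin on the work surface. World frame = base frame: x ahead of the robot, y to its left, z up, the work surface at z = 0. Lengths are in m, angles in degrees, forces in N, time in s.
With the tool pointing down it reaches from about 0.35 to 0.875 m from the base axis. Payload 4.2 kg.
Tool frame: the origin (TCP) lies midway between the tips of the shut fingers; the grasp point (between the pads) lies 19 mm behind it; z points along the fingers, y is the line along which they close (so a half turn about z gives the same grasp; the last joint's range is limited). The gripper opens to 87 mm and grips with 3 to 60 N. Pads are 19 mm wide; open, the fingers measure 117 mm over their backs; the gripper's body (75 mm by 190 mm) begins 51 mm behind the grasp point.
Start: joints at [83.113, 22.042, 0.453, 0, -68.411, -14.817], TCP at [0.231, 0.581, 0.223] pointing down, gripper open.
Joint ranges: [-179.83, 179.83], [-69.29, 118.12], [-61.27, 80.66], [-181.25, 117.63], [-171.15, -9.14], [-177.46, 177.46]. Speed limits (degrees/s): [159.86, 159.86, 180, 180, 180, 180].

INTERFACE

Orientations are given as a 3x3 rotation matrix whose columns are the frame's x, y, z axes.
In Python, from station import r, cams gives the robot as it stands.
- The arm moves only by the tool play_rows, never from a script. Its argument "commands" is text: rows parted by semicolons, each of 6 numbers parted by spaces: the shift along the world's x, y, z normalised to -1 to 1, where 1 is 30 mm, then the turn, a rotation vector about the world's x, y, z normalised to -1 to 1, where 1 is 0.15 rad. A call has 1 to 20 rows; each row shifts and turns the commanded pose from where the row before left it; what a row does not reach is not made up. A row lasts 1/10 s, in which the tool goes at most 50 mm and 8.59 degrees, less where a joint would pass 70% of its speed; a pose out of reach is approached as far as the arm can. A call with a number of a shift or a turn outside -1 to 1 is refused whole. A call with a gripper value outside its range is refused whole. "grip" is the finger opening in mm, from 0 to 87, set as the call begins (left out, the last holds). The fingers move at their own pace and stop on an object; the grip force is fixed at half the most. Time passes only in rows, so rows that do not move let the fingers close. It gives the time, the measured TCP pose, the force, the opening and the grip force at its end, in the units of the state.
- r.sense(): the state, without advancing time (a new reading comes with each control period).
- cams.capture(name): name is "side" or "top" or "wrist"; returns (picture, depth): 480x640x3 uint8, blue, green, red; 480x640 float32, m along the optical axis (not along the pixel's ray), 0 where there is no reading.
- cams.camera_info(name): a dict with "mtx" (3x3 intrinsics, pixels), "R" (3x3) and "t" (3): a world point X has camera coordinates R X + t. Camera axes: x right, y down, z forward; pixel columns grow to the right and rows downward; lengths in m; the calibration is good to about 2 mm. A picture is of the moment at which its call begins: read the wrist's pose just before it. camera_info takes no time and is no camera call; for the wrist camera it gives the pose at the moment of the call.
- r.finish_job(): hands the job in; it is judged then, once.
The state is a dict: "time_s": time; "joints": joint angles; "joint_velocities": joint speeds; "effort": joint torques, N m; "tcp_pos": TCP position; "ee_rot": TCP orientation; "wrist_force": force on the tool from outside, world axes, zero at the start; "moment": the same for the moment, N m; "gripper_width": opening from 0.0 (shut) to 1.0 (fully open); "gripper_force": force on a finger pad.
Only numpy, scipy, OpenCV 4.12 (cv2) and the standard library are available. Lean on these libraries where they do the work, as an engineer would, in place of code of your own. Each camera call takes 0.05 s, during which the arm holds its last target. There are 200 camera calls.

TASK

The finish-sample book lying open on the desk has two stiff hinged leaves standing ajar over its right-hand page (right as seen from the robot), a wide one and a narrow one. With the fingertips, push the wide leaf up and over the spine and press it down until it lies flat on the left-hand page, then take the hand away. Do not pinch the leaf between the fingers, do not lift the book or shove it along the desk, and leave the narrow leaf and the other things on the desk as they are.

Things in the scene. Friction and masses are not known exactly. Their poses are not given: they have to be found in the camera images.
- book: open sample book, 1.1-2.1 kg, loose on the desk: two black boards, 220 mm along the spine (its x, away from the robot), 304 mm across (its y, towards the left-hand page), 16 mm high. Origin under its middle. Both leaves hinge on the steel rod along its x, 24 mm straight above the origin; the narrow leaf covers x = -95 to -35 mm, the wide leaf x = -20 to 95 mm
- wide_leaf (a joint): angle of the WIDE leaf: 0 = flat on the right-hand page, pi/2 = upright, pi = flat on the left-hand page (end stop). Starts at 0.55 to 0.95. A wooden board 115 mm along the spine, free edge 130 mm from the hinge line, 8 mm thick (4 mm core, veneers set in 5 mm from the free edge). Stiff hinge: it stays where it is left, never falls; 1 to 2 N at the free edge turns it
- wide_leaf_edge (a point): middle of the wide leaf's free edge; axes as the leaf: x along the spine, y pointing from the free edge to the hinge
- narrow_leaf (a joint): angle of the NARROW leaf (to be left alone), same meaning as for the wide leaf; 60 mm along the spine, otherwise built alike
- narrow_leaf_edge (a point): middle of the narrow leaf's free edge
- wide_leaf_upper: pale veneer sheet on one face of the wide leaf, 105 x 98 x 2 mm: the face that looks up before the turn; its origin lies on the hinge line, 3 mm off the board's mid-plane
- wide_leaf_under: the same veneer sheet on the other face of the wide leaf: the face that looks down before the turn, and up after it; its origin lies on the hinge line, 3 mm off the board's mid-plane
- mug: white ceramic mug, 80 mm across and 95 mm high, handle on its +y side; origin under its centre; loose, to be left alone
- pen_pot: dark metal pot with pens, 72 mm across, 135 mm high with the pens; origin under its centre; loose, to be left alone
- stapler: grey and black desk stapler, 130 mm long (its x) x 36 x 48 mm high; origin under its centre; loose, to be left alone
- tape: tape dispenser, 130 mm long (its x) x 50 x 80 mm high; origin under its centre; loose, to be left alone
- clip_jar: glass jar with a steel cap, 60 mm across, 70 mm high; origin under its centre; loose, to be left alone
- bowl: white bowl, 120 mm across, 45 mm high; origin under its centre; loose, to be left alone

How it is judged (in metres and radians):
At the end, for the whole second after the job is handed in: The wide leaf lies on the left-hand page within 0.1 rad of flat; the book lies flat and at rest within 40 mm of where it was; the narrow leaf's free edge is within 50 mm of where it was and still over the right-hand page; each other thing is within 40 mm of where it was (value of joint wide_leaf above 3.04 rad and angle between book's own z axis and vertical below 0.03 rad and height (world z) of book below 0.006 m and distance of narrow_leaf_edge from where it was at the start of the episode below 0.05 m and value of joint narrow_leaf below 1.4 rad and linear speed of book below 0.02 m/s and distance of each of book, mug, pen_pot, stapler, tape, clip_jar, bowl from where it was at the start of the episode below 0.04 m); the robot touches nothing.
It fails at once if the wide leaf is pinched (both its faces pressed by the fingers at once) (contact force between the fingers and wide_leaf_upper above 1 N and contact force between the fingers and wide_leaf_under above 1 N).
It fails at once if the book is lifted or tipped (height (world z) of book above 0.015 m or angle between book's own z axis and vertical above 0.1 rad).
It fails at once if the book is shoved more than 40 mm (distance of book from where it was at the start of the episode above 0.04 m).
It fails at once if the narrow leaf is turned or pushed (its free edge moves more than 50 mm) (distance of narrow_leaf_edge from where it was at the start of the episode above 0.05 m).
It fails at once if another thing on the desk is moved more than 40 mm, lifted or knocked over (distance of any of mug, pen_pot, stapler, tape, clip_jar, bowl from where it was at the start of the episode above 0.04 m or angle between any of mug, pen_pot, stapler, tape, clip_jar, bowl's own z axis and vertical above 0.5 rad or height (world z) of any of mug, pen_pot, stapler, tape, clip_jar, bowl above 0.015 m).
It also fails if it takes over 38 s, if anything falls off the work surface, if the arm or the gripper's body presses on something with over 40 N, if the wrist force passes 120 N, or if a joint passes its speed limit or range.

## Working session

There is one attempt and no reset: what is moved stays moved. The work goes in short steps, Python scripts to look and compute and a tool call to move; the robot and the scene stay as the last step left them, time stands still between calls to the robot, and variables do not carry over. Pictures are saved under pics/ and viewed, at most 10 in all, crops included, and the job is handed in when it is done.

Besides the shell and the picture viewer there is one more tool, called after "Emit:" as name(argument=value, ...), one argument or row to a line, values as JSON. play_rows: Moves the arm, as the interface text tells. Scaled input: -1 to 1 covers 30 mm each way for a shift and 0.15 rad each way for a turn. Its arguments: {"type":"object","properties":{"commands":{"type":"string"},"grip":{"type":"number"}},"required":["commands"]}

```bash
mkdir -p pics; ls; python3 - <<'E'
from station import r,cams
import cv2,numpy as np
for n in("top","side"):
    p,d=cams.capture(n); cv2.imwrite(f"pics/{n}0.png",p); np.savez(f"{n}0.npz",p=p,d=d)
    print(n,cams.camera_info(n), (d>0).mean())
s=r.sense();print(s["time_s"],s["tcp_pos"],s["ee_rot"],s["wrist_force"],s["gripper_width"])
E
```

```text
pics
top {'mtx': array([[611.34961977,   0.        , 318.18655764],
       [  0.        , 611.34961977, 254.82048977],
       [  0.        ,   0.        ,   1.        ]]), 'R': array([[ 0.01569141, -0.9998759 , -0.00140346],
       [-0.99782393, -0.01556928, -0.06407029],
       [ 0.06404049,  0.00240576, -0.9979444 ]]), 't': array([0.1175996 , 0.52308054, 1.35636772])} 0.995966796875
side {'mtx': array([[543.03151087,   0.        , 320.49858562],
       [  0.        , 543.03151087, 229.08442632],
       [  0.        ,   0.        ,   1.        ]]), 'R': array([[ 0.73538618, -0.67760046, -0.00804868],
       [-0.47713199, -0.50931458, -0.71620089],
       [ 0.48119875,  0.53052452, -0.69784776]]), 't': array([-0.31152109,  0.339572  ,  0.74916658])} 0.9962109375
0.1 [0.23093502 0.58018516 0.22155274] [[ 9.29035489e-01 -3.69990093e-01 -6.26090319e-04]
 [-3.69990602e-01 -9.29033546e-01 -1.90398028e-03]
 [ 1.22794931e-04  2.00051278e-03 -9.99997991e-01]] [-0.16065405 -0.15382997  0.31724156] 1.0014982622142412
```

View pics/top0.png

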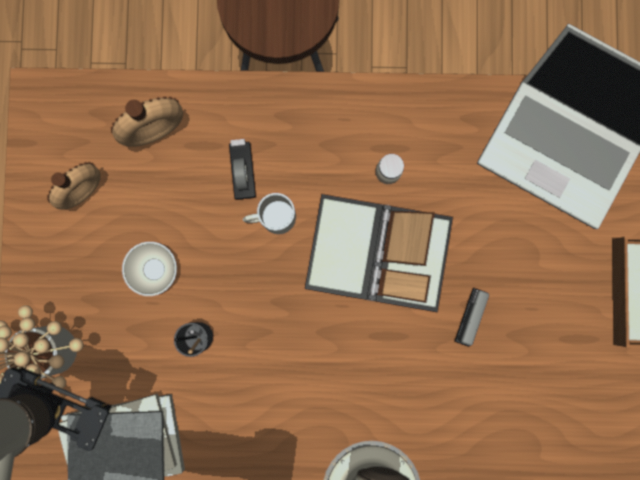

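View pics/side0.png

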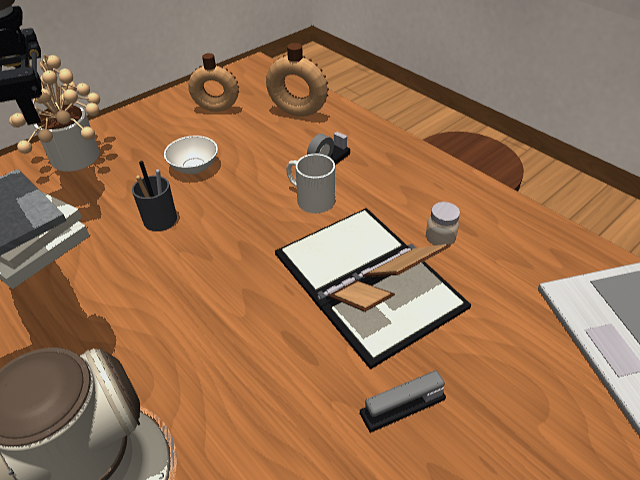

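The top view shows the book's corners at about (322,196), (452,217), (437,310) and (306,289). The wide leaf is at about (392–433, 210–265) and the narrow leaf at (382–430, 270–301). The mug is at (277,213) and the jar at (390,168). The side view confirms both leaves are ajar over the right page.

```bash
cat > h.py <<'E'
import numpy as np,cv2
from station import r,cams
def pts(n,p,d):
    c=cams.camera_info(n);K=c["mtx"];v,u=np.mgrid[:480,:640]
    P=np.stack([(u-K[0,2])/K[0,0]*d,(v-K[1,2])/K[1,1]*d,d],-1)
    return (P-c["t"])@c["R"]
E
python3 - <<'E'
from h import *
T=np.load("top0.npz");W=pts("top",T["p"],T["d"])
p=T["p"].astype(int)
for u,v in[(340,220),(330,270),(440,290),(437,240),(410,240),(405,285),(277,213),(390,165),(500,300)]:print((u,v),W[v,u].round(3))
# book: dark + pale region of height 8..40mm
z=W[...,2]; roi=np.zeros(z.shape,bool); roi[185:320,295:465]=1
m=((z>.008)&(z<.14)&roi).astype(np.uint8)
n,l,s,c=cv2.connectedComponentsWithStats(m);k=l[245,345];m=(l==k)
c0=cams.camera_info("top")
# ray-cast silhouette points onto z=.016
cs=max(cv2.findContours(m.astype(np.uint8),0,2)[0],key=cv2.contourArea)
uv=cs[:,0].astype(float);K=c0["mtx"]
D=np.c_[(uv-K[:2,2])/K[0,0],np.ones(len(uv))]@c0["R"];C=-c0["t"]@c0["R"]
X=C+D*((.016-C[2])/D[:,2])[:,None]
rect=cv2.minAreaRect((X[:,:2]*1000).astype(np.float32));print("rect",rect,cv2.boxPoints(rect))
E
```

```text
(340, 220) [0.601 0.078 0.016]
(330, 270) [0.488 0.099 0.016]
(440, 290) [ 0.447 -0.149  0.013]
(437, 240) [ 0.559 -0.141  0.016]
(410, 240) [ 0.552 -0.07   0.085]
(405, 285) [ 0.456 -0.062  0.074]
(277, 213) [0.616 0.221 0.004]
(390, 165) [ 0.717 -0.028  0.066]
(500, 300) [ 0.426 -0.285  0.005]
rect ((530.3182983398438, -10.725799560546875), (302.72650146484375, 220.34523010253906), 80.90755462646484) [[ 397.6104  -142.77678]
 [ 615.18695 -177.59746]
 [ 663.0262   121.32518]
 [ 445.44965  156.14586]]
```

```bash
cat >> h.py <<'E'
a=np.radians(-9.1);ex=np.array([np.cos(a),np.sin(a)]);ey=np.array([-np.sin(a),np.cos(a)]);O=np.array([.530,-.011])
def tob(W): 
    q=W[...,:2]-O;return np.stack([q@ex,q@ey,W[...,2]],-1)
def leaf(B,x0=-.01,x1=.085,y0=-.15,y1=.15):
    m=(B[...,0]>x0)&(B[...,0]<x1)&(B[...,1]>y0)&(B[...,1]<y1)&(B[...,2]>.035)&(B[...,2]<.2)
    q=B[m];return q
def ang(q): return np.arctan2(q[:,2]-.024,-q[:,1])
E
python3 - <<'E'
from h import *
for n in("top","side"):
    T=np.load(n+"0.npz");B=tob(pts(n,T["p"],T["d"]))
    for nm,x in(("wide",(-.01,.085)),("narrow",(-.09,-.04))):
        q=leaf(B,*x);rr=np.hypot(q[:,1],q[:,2]-.024);k=(rr>.06)&(rr<.128)
        print(n,nm,len(q),np.percentile(ang(q)[k],[10,50,90]).round(3),"rmax",np.percentile(rr,99).round(3),"xr",q[:,0].min().round(3))
        print(np.polyfit(-q[k,1],q[k,2],1))
E
```

```text
top wide 1929 [0.805 0.834 0.87 ] rmax 0.131 xr -0.01
[0.97639357 0.03211504]
top narrow 1120 [0.588 0.624 0.664] rmax 0.131 xr -0.09
[0.62769705 0.03093752]
side wide 807 [0.794 0.814 0.826] rmax 0.132 xr -0.01
[0.9274608  0.03223406]
side narrow 867 [0.591 0.604 0.618] rmax 0.131 xr -0.09
[0.63729433 0.02807957]
```

Emit:
play_rows(
  commands="0 0 1 0 0 0;0 -0.3 1 0 0 0;0.4 -1 1 0 0 0;0.4 -1 0 0 0 -1;0.4 -1 0 0 0 -1;0.4 -1 0 0 0 -1;0.4 -1 0 0 0 -1;0.4 -1 0 0 0 -1;0.4 -1 0 0 0 -1;0.4 -1 0 0 0 -1;0.4 -1 0 0 0 -1;0.4 -1 0 0 0 -1;0.4 -1 0 0 0 0;0.4 -1 0 0 0 0;0.4 -1 0 0 0 0;0.4 -1 0 0 0 0;0.4 -1 0 0 0 0;0.4 -1 0 0 0 0;0.4 -1 0 0 0 0;0.4 -1 0 0 0 0",
  grip=0,
)

```text
time_s: 2.1
tcp_pos: [0.4471, 0.0303, 0.3123]
ee_rot: [[-0.157, -0.988, -0.001], [-0.988, 0.157, 0.0], [-0.0, 0.001, -1.0]]
wrist_force: [1.1, 0.2, 0.4]
gripper_width: 0.005
gripper_force: 0.0
```

Emit:
play_rows(
  commands="0.5 -1 0 0 0 0;0.5 -1 0 0 0 0;0.5 -1 0 0 0 0;0.5 -1 0 0 0 0;0.5 -1 0 0 0 0;0.5 -1 0 0 0 0;0.5 -1 0 0 0 0;0 0 -0.5 0.98 -0.16 0;0 0 -0.5 0.98 -0.16 0;0 0 -0.5 0.98 -0.16 0;0 0 -0.5 0.98 -0.16 0;0 0 -0.5 0 0 0;0 0 -0.5 0 0 0;0 0 0 0 0 0",
)

```text
time_s: 3.5
tcp_pos: [0.5511, -0.177, 0.2202]
ee_rot: [[-0.131, -0.988, 0.086], [-0.817, 0.157, 0.555], [-0.561, 0.003, -0.828]]
wrist_force: [0.1, -0.4, -0.3]
gripper_width: 0.005
gripper_force: 0.0
```

```bash
cat >> h.py <<'E'
def state():
    s=r.sense();R=np.array(s["ee_rot"]);b=tob(np.array(s["tcp_pos"]));z=R[:,2]
    print("t",s["time_s"],"book tcp mm",(b*1000).round(1),"tilt",np.arctan2(z[:2]@ey,-z[2]).round(3),"xl",(z[:2]@ex).round(3),"F",np.round(s["wrist_force"],1),"q",np.round(s["joints"],0))
def step(b):  # to book-frame tcp mm -> world shift in units of 30mm
    w=O+(ex*b[0]+ey*b[1])/1000;d=np.r_[w,b[2]/1000]-r.sense()["tcp_pos"];print(b,"units",(d/.03).round(2))
def look(n,f):
    p,d=cams.capture(n);cv2.imwrite(f"pics/{f}.png",p[120:400,220:520] if n=="side" else p)
    B=tob(pts(n,p,d));return p,B
E
python3 - <<'E'
from h import *
state();step((50,-125,62));step((50,-103,62));step((50,-80,75))
look("side","s1")
E
```

```text
t 3.5 book tcp mm [  47.1 -160.6  220.2] tilt 0.596 xl -0.003 F [ 0.1 -0.4 -0.3] q [-21.  24.   8. -33. -84.  19.]
(50, -125, 62) units [ 0.28  1.16 -5.27]
(50, -103, 62) units [ 0.4   1.88 -5.27]
(50, -80, 75) units [ 0.52  2.64 -4.84]
```

View pics/s1.png

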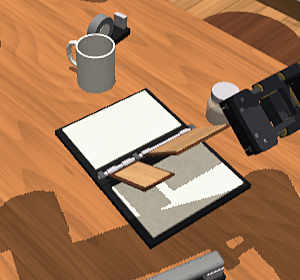

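The side view shows the gripper at right (crop ≈ (260,110)), clear of both leaves, with the fingertip to the right of the wide leaf. Next I descend and move in under the leaf.

Emit:
play_rows(
  commands="0 0 -1 0 0 0;0 0 -1 0 0 0;0 0 -1 0 0 0;0 0 -1 0 0 0;0 0 -0.8 0 0 0;0 0 -0.5 0 0 0;0.15 0.6 0 0 0 0;0.15 0.6 0 0 0 0;0.1 0.6 0 0 0 0;0 0 0 0 0 0",
)

```text
time_s: 4.55
tcp_pos: [0.5651, -0.121, 0.0654]
ee_rot: [[-0.125, -0.988, 0.091], [-0.818, 0.154, 0.554], [-0.562, -0.005, -0.827]]
wrist_force: [-0.2, -0.3, 0.0]
gripper_width: 0.007
gripper_force: 0.0
```

```bash
python3 - <<'E'
from h import *
state()
p,B=look("side","s2")
cv2.imwrite("pics/s2.png",cv2.resize(p[150:400,240:520],None,fx=2,fy=2))
E
```

```text
t 4.55 book tcp mm [  52.1 -103.    65.4] tilt 0.596 xl 0.002 F [-0.2 -0.3  0. ] q [-16.  33.  -2. -38. -66.  27.]
```

View pics/s2.png

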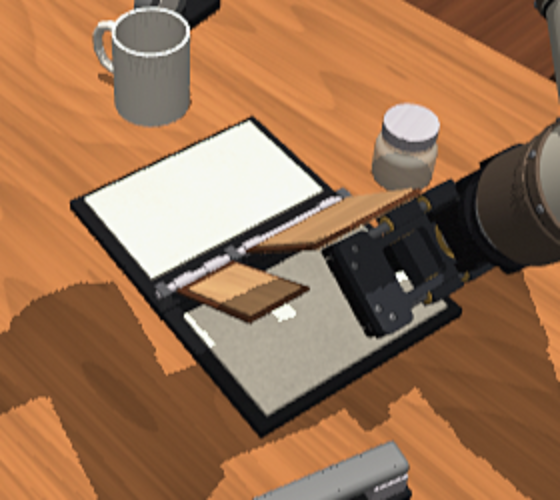

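The side view shows the gripper right of the wide leaf (≈(400,250)), the fingertip hidden under it and the narrow leaf (≈(245,290)) untouched. Next I compute the arc.

```bash
cat >> h.py <<'E'
def arc(ths,tilt,x=50,ahead=0):
    s0=r.sense();prev=np.array(s0["tcp_pos"])*1000;pt=tilt
    for th in ths:
        ph=max(0,min(.596,np.pi/2-th-.1)); rho=np.interp(th,[.78,1.6,3.14],[92,92,100])
        u=np.array([-np.cos(th),np.sin(th)]);n=np.array([-np.sin(th),-np.cos(th)])
        s=np.array([np.cos(ph),np.sin(ph)]);zt=np.array([np.sin(ph),-np.cos(ph)])
        c=[9.5*s,-9.5*s,9.5*s-zt*(130-rho)/max(.5,-zt@u) if th<1.75 else 9.5*s]
        d=4+max(-(k@n) for k in c)
        q=np.array([0,24])+rho*u+d*n
        w=np.r_[O*1000+ex*x+ey*q[0],q[1]];dl=(w-prev)/30;prev=w;rt=(ph-pt)/.15;pt=ph
        print(f"th {th:.2f} tcp {q.round(0)} ph {ph:.2f} | "+" ".join(f"{v:.2f}" for v in [*dl,rt*ex[0],rt*ex[1],0]))
E
python3 - <<'E'
from h import *
arc(np.r_[.8:1.65:.1,1.7:3.15:.12,3.14],.596)
E
```

```text
th 0.80 tcp [-78.  76.] ph 0.60 | 0.07 0.86 0.36 0.00 -0.00 0.00
th 0.90 tcp [-71.  85.] ph 0.57 | 0.04 0.26 0.31 -0.17 0.03 0.00
th 1.00 tcp [-64.  92.] ph 0.47 | 0.03 0.21 0.23 -0.66 0.11 0.00
th 1.10 tcp [-57.  98.] ph 0.37 | 0.04 0.23 0.20 -0.66 0.11 0.00
th 1.20 tcp [-49. 103.] ph 0.27 | 0.04 0.25 0.18 -0.66 0.11 0.00
th 1.30 tcp [-41. 108.] ph 0.17 | 0.04 0.27 0.15 -0.66 0.11 0.00
th 1.40 tcp [-33. 112.] ph 0.07 | 0.05 0.28 0.12 -0.66 0.11 0.00
th 1.50 tcp [-23. 115.] ph 0.00 | 0.05 0.33 0.10 -0.47 0.07 0.00
th 1.60 tcp [-11. 116.] ph 0.00 | 0.06 0.39 0.06 0.00 -0.00 0.00
th 1.70 tcp [ -1. 117.] ph 0.00 | 0.05 0.31 0.04 0.00 -0.00 0.00
th 1.82 tcp [ 10. 118.] ph 0.00 | 0.06 0.38 0.00 0.00 -0.00 0.00
th 1.94 tcp [ 22. 116.] ph 0.00 | 0.06 0.38 -0.05 0.00 -0.00 0.00
th 2.06 tcp [ 33. 113.] ph 0.00 | 0.06 0.38 -0.10 0.00 -0.00 0.00
th 2.18 tcp [ 45. 109.] ph 0.00 | 0.06 0.37 -0.15 0.00 -0.00 0.00
th 2.30 tcp [ 55. 103.] ph 0.00 | 0.06 0.35 -0.20 0.00 -0.00 0.00
th 2.42 tcp [65. 95.] ph 0.00 | 0.05 0.33 -0.25 0.00 -0.00 0.00
th 2.54 tcp [75. 87.] ph 0.00 | 0.05 0.30 -0.29 0.00 -0.00 0.00
th 2.66 tcp [83. 77.] ph 0.00 | 0.04 0.26 -0.33 0.00 -0.00 0.00
th 2.78 tcp [89. 66.] ph 0.00 | 0.04 0.22 -0.37 0.00 -0.00 0.00
th 2.90 tcp [94. 54.] ph 0.00 | 0.03 0.17 -0.40 0.00 -0.00 0.00
th 3.02 tcp [98. 41.] ph 0.00 | 0.02 0.12 -0.42 0.00 -0.00 0.00
th 3.14 tcp [100.  28.] ph 0.00 | 0.01 0.07 -0.43 0.00 -0.00 0.00
th 3.14 tcp [100.  28.] ph 0.00 | 0.00 0.00 -0.00 0.00 -0.00 0.00
```

Emit:
play_rows(
  commands="0.04 0.43 0.18 0 0 0;0.03 0.43 0.18 0 0 0;0.04 0.26 0.31 -0.17 0.03 0;0.03 0.21 0.23 -0.66 0.11 0;0.04 0.23 0.2 -0.66 0.11 0;0.04 0.25 0.18 -0.66 0.11 0;0 0 0 0 0 0",
)

```text
time_s: 5.3
tcp_pos: [0.5714, -0.0666, 0.1043]
ee_rot: [[-0.145, -0.988, 0.044], [-0.953, 0.152, 0.261], [-0.265, -0.004, -0.964]]
wrist_force: [0.5, 0.1, -0.1]
gripper_width: 0.01
gripper_force: 0.0
```

```bash
python3 - <<'E'
from h import *
state()
p,B=look("side","s3")
cv2.imwrite("pics/s3.png",cv2.resize(p[130:400,220:520],None,fx=2,fy=2))
E
```

```text
t 5.3 book tcp mm [ 49.6 -48.3 104.3] tilt 0.268 xl 0.002 F [ 0.5  0.1 -0.1] q [  1.  24.  -9. -19. -55.   1.]
```

View pics/s3.png

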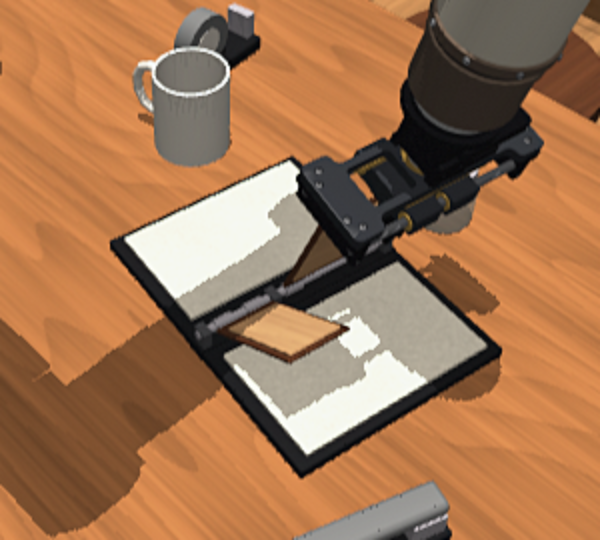

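The leaf (brown triangle at ≈(315,255)) has swung up beside the fingers. The narrow leaf at ≈(290,330) is unmoved. I carry on over the top.

Emit:
play_rows(
  commands="0.04 0.27 0.15 -0.66 0.11 0;0.05 0.28 0.12 -0.66 0.11 0;0.05 0.33 0.1 -0.47 0.07 0;0.06 0.39 0.06 0 0 0;0.05 0.31 0.04 0 0 0;0.06 0.38 0 0 0 0;0.06 0.38 -0.05 0 0 0;0 0 0 0 0 0",
)

```text
time_s: 6.15
tcp_pos: [0.5822, 0.001, 0.1143]
ee_rot: [[-0.158, -0.987, -0.001], [-0.987, 0.158, -0.002], [0.002, 0.001, -1.0]]
wrist_force: [0.7, -0.0, -0.5]
gripper_width: 0.004
gripper_force: 0.0
```

```bash
python3 - <<'E'
from h import *
state()
p,B=look("side","s4")
q=leaf(B,-.018,.03,-.14,.14);q=q[q[:,2]<.11]
m=cv2.inRange(p,(0,0,0),(255,255,255))
rr=np.hypot(q[:,1],q[:,2]-.024);k=(rr>.03)&(rr<.13);print(len(q),np.percentile(ang(q)[k],[5,25,50,75,95]).round(2))
cv2.imwrite("pics/s4.png",cv2.resize(p[130:400,220:520],None,fx=2,fy=2))
E
```

```text
t 6.15 book tcp mm [ 49.6  20.1 114.3] tilt -0.002 xl -0.001 F [ 0.7 -0.  -0.5] q [ 16.  24. -14.   0. -52. -25.]
929 [1.78 1.84 1.87 1.89 1.91]
```

View pics/s4.png

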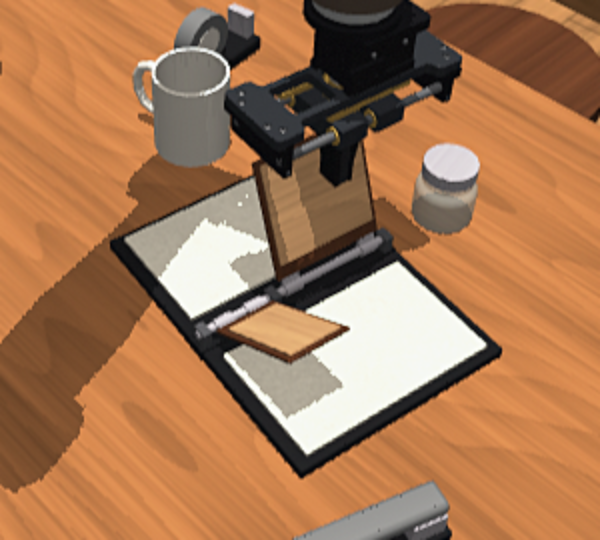

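The wide leaf (≈(315,205)) is past upright at about 1.88 rad, with the shut fingers on its underside face at ≈(345,170). The measured angle matches the plan, so I push on down.

Emit:
play_rows(
  commands="0.06 0.45 -0.12 0 0 0;0.06 0.37 -0.15 0 0 0;0.06 0.35 -0.2 0 0 0;0.05 0.33 -0.25 0 0 0;0.05 0.3 -0.29 0 0 0;0.04 0.26 -0.33 0 0 0;0.04 0.22 -0.37 0 0 0;0.03 0.17 -0.4 0 0 0;0.02 0.12 -0.42 0 0 0;0 0 0 0 0 0",
)

```text
time_s: 7.2
tcp_pos: [0.5928, 0.0773, 0.0362]
ee_rot: [[-0.158, -0.987, -0.005], [-0.987, 0.158, -0.004], [0.005, 0.005, -1.0]]
wrist_force: [0.5, -0.8, -0.7]
gripper_width: 0.004
gripper_force: 0.0
```

```bash
python3 - <<'E'
from h import *
state();step((50,100,28))
E
```

```text
t 7.2 book tcp mm [48.  97.1 36.2] tilt -0.005 xl -0.005 F [ 0.5 -0.8 -0.7] q [ 23.  30. -16.   0. -44. -32.]
(50, 100, 28) units [ 0.08  0.08 -0.27]
```

Emit:
play_rows(
  commands="0.05 0.05 -0.15 0 0 0;0 0 -0.15 0 0 0;0 0 -0.05 0 0 0;0 0 0 0 0 0",
)

```text
time_s: 7.6
tcp_pos: [0.5959, 0.0788, 0.0285]
ee_rot: [[-0.158, -0.987, -0.001], [-0.987, 0.158, -0.003], [0.003, 0.0, -1.0]]
wrist_force: [0.8, 0.1, 0.0]
gripper_width: 0.003
gripper_force: 0.3
```

Emit:
play_rows(
  commands="0 0 -0.05 0 0 0;0 0 -0.05 0 0 0;0 0 0 0 0 0",
)

```text
time_s: 7.9
tcp_pos: [0.596, 0.0788, 0.0281]
ee_rot: [[-0.157, -0.988, 0.0], [-0.988, 0.157, -0.003], [0.003, -0.001, -1.0]]
wrist_force: [-5.3, 1.1, 14.6]
gripper_width: 0.009
gripper_force: 7.3
```

The leaf is hard against its stop, with 15 N at z = 28 mm. I retract and check.

Emit:
play_rows(
  commands="0 0 0.2 0 0 0;0 0 0.6 0 0 0;0 0 1 0 0 0;0 0 1 0 0 0;0 0 1 0 0 0;0 0 1 0 0 0;0 0 1 0 0 0;0 0 1 0 0 0;-1 0 0 0 0 0;-1 0 0 0 0 0;-1 0 0 0 0 0;-1 0 0 0 0 0;-1 0 0 0 0 0;0 0 0 0 0 0",
)

```text
time_s: 9.3
tcp_pos: [0.4423, 0.0781, 0.2294]
ee_rot: [[-0.157, -0.988, -0.002], [-0.988, 0.157, -0.002], [0.003, 0.002, -1.0]]
wrist_force: [0.8, 1.6, 0.6]
gripper_width: 0.009
gripper_force: 0.0
```

```bash
python3 - <<'E'
from h import *
state()
p,B=look("side","s5")
m=(B[...,0]>0)&(B[...,0]<.08)&(B[...,1]>.04)&(B[...,1]<.115);q=B[m]
print("leaf top z",np.percentile(q[:,2],[5,50,95]).round(4),"slope",np.polyfit(q[:,1],q[:,2],1).round(4))
q=leaf(B,-.09,-.04);print("narrow",np.median(ang(q)[np.hypot(q[:,1],q[:,2]-.024)>.06]).round(3))
cv2.imwrite("pics/s5.png",p)
E
```

```text
t 9.3 book tcp mm [-100.6   74.1  229.4] tilt -0.003 xl -0.002 F [0.8 1.6 0.6] q [ 31.   4. -22.   0. -64. -40.]
leaf top z [0.0245 0.0267 0.0289] slope [-0.0058  0.0271]
narrow 0.603
```

View pics/s5.png

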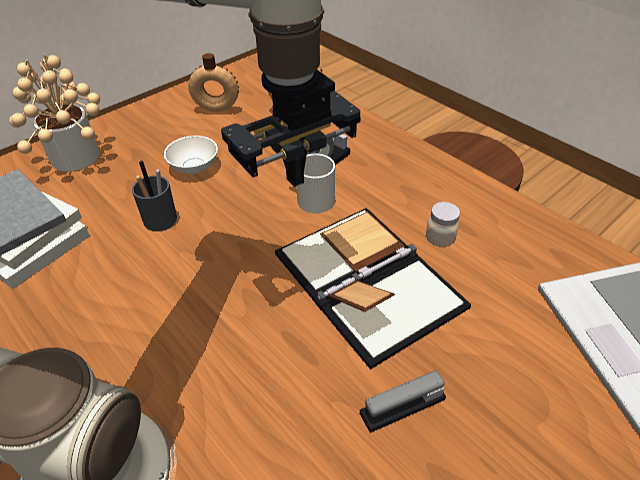

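The wide leaf lies flat on the left page (≈(365,240), slope −0.006). The narrow leaf at ≈(360,293) is still at 0.60 rad, the book and the other things are in place, and the hand is clear.

```bash
python3 -c "
from station import r
print(r.finish_job())"
```

```text
the job is handed in; nothing more can be done
None
```

The wide leaf lies flat on the left-hand page (slope about 0.006 rad in the last camera check), the narrow leaf reads 0.60 rad as before, the book and other things look unmoved, and the job is handed in with the hand clear; no verdict came back.

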